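# Snap the terminal box cover home

## Robot

A 6-joint arm with a two-finger parallel gripper is mounted at the origin on a cart in front of the work surface, level with it; the furniture and walls round the work are solid. World frame = base frame: x ahead of the robot, y to its left, z up, the work surface at z = 0. Lengths are in m, angles in rad, forces in N, time in s.
With the tool pointing down it reaches from about 0.35 to 0.975 m from the base axis. Payload 4.9 kg.
Tool frame: the origin (TCP) lies midway between the tips of the shut fingers; the grasp point (between the pads) lies 19 mm behind it; z points along the fingers, y is the direction in which the jaws open and shut (so a half turn about z gives the same grasp; the last joint's range is limited). The gripper opens to 85 mm and grips with 20 to 120 N. Pads are 22 mm wide; open, the fingers measure 114 mm over their backs; the gripper's body (76 mm by 85 mm) begins 54 mm behind the grasp point. The pads swing forward as they close: fully open they stand 13 mm farther back than shut.
Start: joints at [-1.412, 0.053, 1.613, -0, 1.476, -0.119], TCP at [0.171, -0.601, 0.231] pointing down, gripper open.
Joint ranges: [-3.01, 3.01], [-1.01, 2.22], [0.06, 2.58], [-1.02, 4.17], [0.09, 2.62], [-3.14, 3.14]. Speed limits (rad/s): [2.57, 2.57, 3.14, 3.14, 3.14, 3.14].

## Interface

Orientations are given as a rotation vector (axis times angle).
In Python, from station import ctrl gives the robot as it stands.
- The arm moves only by the tool apply_moves, never from a script. Its argument "rows" is a list of rows, each a list of 6 numbers: the shift along the tool's x, y, z in cm, then the turn, a rotation vector about the tool's x, y, z in units of 5 degrees (1.0 is 5 degrees). In form: [[x, y, z, rx, ry, rz], ...]. A call has 1 to 20 rows; each row is the pose to reach, as a shift and turn from the pose measured when the call began, along the tool's axes at that moment; what a row does not reach only later rows make up. A row lasts 1/10 s, in which the tool goes at most 50 mm and 8.59 degrees, less where a joint would pass 70% of its speed; a pose out of reach is approached as far as the arm can. A call with a gripper value outside its range is refused whole. "grip" is the closure, from 0 (fully open) to 1 (shut), set as the call begins (left out, the last holds). The fingers move at their own pace and stop on an object; "squeeze" is the grip in N (left out, the last holds). Time passes only in rows, so rows that repeat a pose let the fingers close. It gives the time, the measured TCP pose, the force and the opening at its end, in the units of the state.
- ctrl.get_obs(): the state, without advancing time (a new reading comes with each control period).
- ctrl.get_image(name): name is "scene" or "top" or "wrist"; returns a dict with "color" (384x512x3 uint8, blue, green, red), "mtx" (3x3 intrinsics, pixels), "D" ([k1, k2, p1, p2, k3] as OpenCV has them; the pictures are not rectified), "rvec" (rotation vector, rad) and "tvec" (3), from world to camera coordinates, as OpenCV has them. Camera axes: x right, y down, z forward; pixel columns grow to the right and rows downward; lengths in m; the calibration is good to about 2 mm. A picture is of the moment at which its call begins. There is no depth.
- ctrl.finish_job(): hands the job in, once; it reports no verdict.
The state is a dict: "t": time; "q": joint angles; "dq": joint speeds; "effort": joint torques, N m; "tool_pos": TCP position; "tool_rot": TCP orientation; "contact_force": force on the tool from outside, world axes, zero at the start; "wrist_torque": the same for the moment, N m; "opening": finger opening in m.
Only numpy, scipy, OpenCV 4.12 (cv2) and the standard library are available. Lean on these libraries where they do the work, as an engineer would, in place of code of your own. Each camera call takes 0.05 s, during which the arm holds its last target.

## Task

The cover of the oblong terminal box (the one with round thumb pads at its four corners and two cable glands at one end) is only lying loosely on its clips. Press it down at its corners, one after another and not all at once in the middle, until every clip has snapped in and the cover is fully home, flush on the box all round.

Things in the scene. Friction and masses are not known exactly. Their poses are not given: they have to be found in the camera images.
- box: oblong dark terminal box bolted to the table, 96 x 66 mm in plan, long side along its own x, two short black cable glands on its +x end; origin at the centre of its underside on the table, z up. The cover lands on a shoulder 26 mm above the table and is guided by a core with 0.8 mm play a side. Four sprung clips at x = +-35, y = +-30 mm
- cover_mid (a point): centre of the top face of the loose light grey cover, 96 x 66 x 20 mm, 70 g, same axes as the box. Its top starts level, 53.5 mm above the table; home it is at 46 mm, level. Thumb pads (16 mm discs) at x = +-35, y = +-22 mm from here: pressed there with 15 to 20 N, a corner goes down 7.5 mm, snaps in and stays; the opposite one may rise as much until pressed
- square_box: the other box, not part of the job: square, 80 x 80 x 46 mm, its lid already screwed shut, no thumb pads; origin at the centre of its underside
There are look-alikes about, which are no part of the job. Leave any purple look-alike of the box alone.

How it is judged:
By the outcome, as a careful person would: the job done as asked, in the order asked, and still so for the second after the job is handed in, with the robot touching nothing.
It also fails if it takes over 48 s, if anything falls off the work surface, if the arm or the gripper's body presses on something with over 40 N, if the wrist force passes 120 N, or if a joint passes its speed limit or range.

## Working session

There is one attempt and no reset: what is moved stays moved. The work goes in short steps, Python scripts to look and compute and a tool call to move; the robot and the scene stay as the last step left them, time stands still between calls to the robot, and variables do not carry over. Pictures are saved under pics/ and viewed, and the job is handed in when it is done.

Besides the shell and the picture viewer there is one more tool, called after "Request:" as name(argument=value, ...) on one line, values as JSON. apply_moves: Moves the arm, as the interface text tells. Its arguments: {"type":"object","properties":{"rows":{"type":"array","items":{"type":"array","items":{"type":"number"}}},"grip":{"type":"number"},"squeeze":{"type":"number"}},"required":["rows"]}

```bash
ls; mkdir -p pics; python3 - <<'E'
from station import ctrl
import cv2,pickle
d={}
for n in ("scene","top","wrist"):
    r=ctrl.get_image(n); d[n]=r; cv2.imwrite(f"pics/{n}0.png",r["color"])
pickle.dump(d,open("d0.pkl","wb"))
o=ctrl.get_obs(); print({k:o[k] for k in o})
E
```

```text
pics
{'t': 0.15, 'q': array([-1.41198835e+00,  5.32502487e-02,  1.61397450e+00, -2.70964100e-05,
        1.47595395e+00, -1.19011778e-01]), 'dq': array([ 0.00069518, -0.00113093, -0.00465771, -0.0011826 , -0.00038074,
        0.00146862]), 'effort': array([ 5.85307862e-04, -3.94241774e+01, -3.70720553e+01, -1.92951834e-04,
        4.66164653e-03, -1.15305205e-06]), 'tool_pos': array([ 0.17132301, -0.60056863,  0.23031994]), 'tool_rot': array([-3.10976086e+00, -4.34780684e-01,  9.18836618e-05]), 'contact_force': array([-0.67398082, -0.43963879,  0.59762202]), 'wrist_torque': array([ 0.0405032 , -0.01571033, -0.01065022]), 'opening': 0.08545960499786234}
```

View pics/scene0.png

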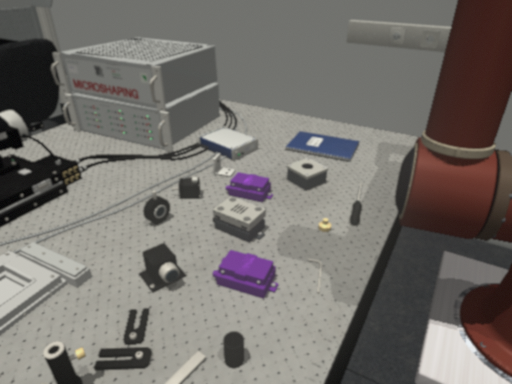

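View pics/top0.png

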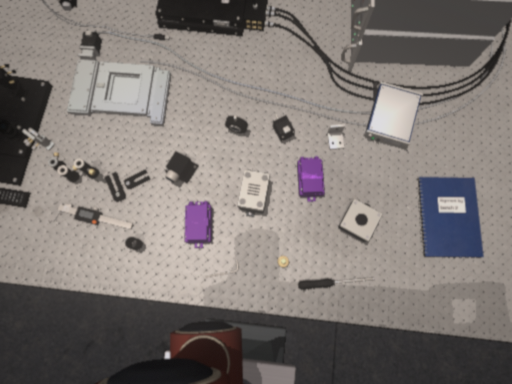

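View pics/wrist0.png

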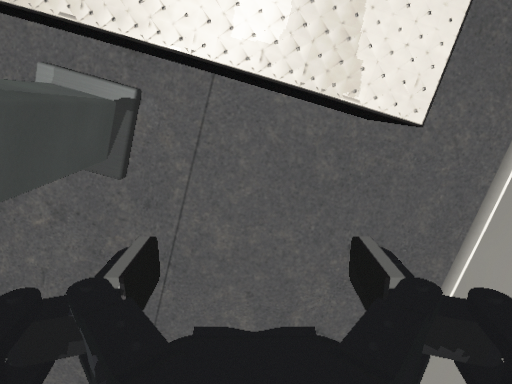

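The top view shows the oblong grey-covered box at about (254,190), with purple look-alikes at (198,223) and (311,177) and the square box at (361,220). The scene view shows the box at about (240,217). Next I'll zoom in and measure.

```bash
cat > h.py <<'E'
import numpy as np, cv2
def ray(r,px):
    R,_=cv2.Rodrigues(np.array(r["rvec"])); t=np.array(r["tvec"]).ravel()
    u=cv2.undistortPoints(np.array(px,float).reshape(-1,1,2),np.array(r["mtx"]),np.array(r["D"])).reshape(-1,2)
    d=np.c_[u,np.ones(len(u))]@R
    return -R.T@t,d
def plane(r,px,z):
    c,d=ray(r,px); s=(z-c[2])/d[:,2]; return c+s[:,None]*d
def proj(r,P):
    return cv2.projectPoints(np.array(P,float).reshape(-1,3),np.array(r["rvec"]),np.array(r["tvec"]),np.array(r["mtx"]),np.array(r["D"]))[0].reshape(-1,2)
E
python3 - <<'E'
from h import *
import pickle
d=pickle.load(open("d0.pkl","rb"))
a=cv2.resize(d["top"]["color"][160:225,220:290],None,fx=8,fy=8,interpolation=cv2.INTER_CUBIC)
cv2.imwrite("pics/topz.png",a)
b=cv2.resize(d["scene"]["color"][190:245,205:275],None,fx=8,fy=8,interpolation=cv2.INTER_CUBIC)
cv2.imwrite("pics/scz.png",b)
c=plane(d["top"],[[254,190],[198,223],[311,177],[361,220]],0.05);print(c.round(3))
E
```

```text
[[ 0.561 -0.009  0.05 ]
 [ 0.461  0.119  0.05 ]
 [ 0.611 -0.15   0.05 ]
 [ 0.514 -0.283  0.05 ]]
```

View pics/topz.png

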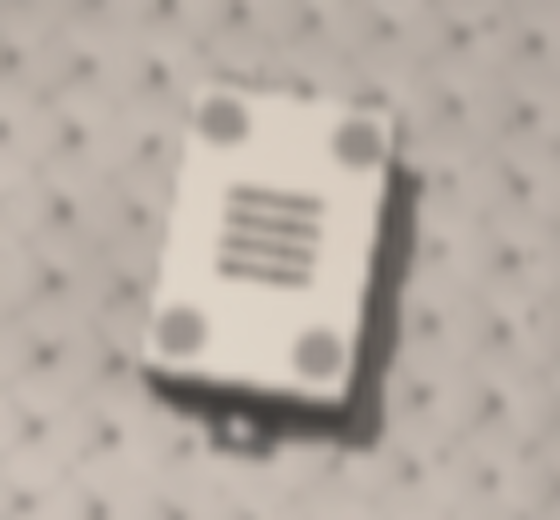

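View pics/scz.png

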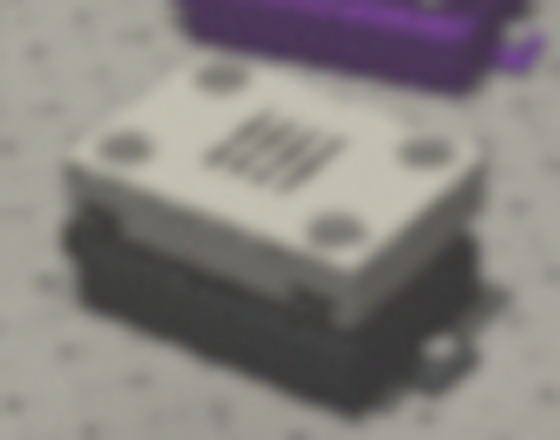

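The zoomed top view shows pads at zoom pixels (223,120), (359,143), (320,354) and (181,331). In the zoomed scene view they are at (223,76), (427,151), (336,230) and (126,148).

```bash
python3 - <<'E'
from h import *
import pickle
d=pickle.load(open("d0.pkl","rb"))
# detect pads by threshold within zooms
def f(z,off):return (np.array(z,float)+.5)/8-.5+np.array(off)
T=f([[223,120],[359,143],[320,354],[181,331]],(220,160))
S=f([[126,148],[223,76],[427,151],[336,230]],(205,190))
P=plane(d["top"],T,.0535);Q=plane(d["scene"],S,.0535)
for p in(P,Q):
    print(p.round(4),p.mean(0).round(4)); 
    for i in range(4): v=p[(i+1)%4]-p[i]; print(np.linalg.norm(v).round(4),np.degrees(np.arctan2(v[1],v[0])).round(1))
E
```

```text
[[ 0.598   0.012   0.0535]
 [ 0.5953 -0.0318  0.0535]
 [ 0.5259 -0.0274  0.0535]
 [ 0.5283  0.0167  0.0535]] [ 0.5618 -0.0076  0.0535]
0.0439 -93.5
0.0696 176.4
0.0441 86.9
0.0698 -3.8
[[ 0.5977  0.0118  0.0535]
 [ 0.5945 -0.0324  0.0535]
 [ 0.5256 -0.0278  0.0535]
 [ 0.5281  0.0166  0.0535]] [ 0.5614 -0.008   0.0535]
0.0443 -94.1
0.0691 176.2
0.0445 86.8
0.0698 -3.9
```

```bash
cat >> h.py <<'E'
from scipy.spatial.transform import Rotation as Ro
C=np.array([.5616,-.0078]);YAW=np.radians(-3.7)
def pads():
    ex=np.array([np.cos(YAW),np.sin(YAW)]);ey=np.array([-ex[1],ex[0]])
    return {(sx,sy):C+sx*.035*ex+sy*.022*ey for sx in(1,-1) for sy in (1,-1)}
def to(o,xy,z,yaw=None):
    R=Ro.from_rotvec(o["tool_rot"]); 
    # tool down, tool y along box x (axis yaw)
    best=None
    for k in (0,np.pi):
        a=YAW+k; y=np.array([np.cos(a),np.sin(a),0]); zz=np.array([0,0,-1.]); x=np.cross(y,zz)
        w=(R.inv()*Ro.from_matrix(np.c_[x,y,zz])).as_rotvec()
        print("turn",np.round(np.degrees(w)/5,2))
    print("shift cm",(R.inv().apply(np.r_[xy,z]-o["tool_pos"])*100).round(2))
E
python3 - <<'E'
from h import *
from station import ctrl
o=ctrl.get_obs();R=Ro.from_rotvec(o["tool_rot"]).as_matrix();print(R.round(3))
P=pads();print(P)
to(o,P[1,1],.12)
E
```

```text
[[ 0.962  0.274 -0.   ]
 [ 0.274 -0.962  0.002]
 [ 0.    -0.002 -1.   ]]
{(1, 1): array([0.59794676, 0.01189551]), (1, -1): array([ 0.59510734, -0.03201277]), (-1, 1): array([0.52809266, 0.01641277]), (-1, -1): array([ 0.52525324, -0.02749551])}
turn [-1.000e-02 -1.000e-02 -1.408e+01]
turn [-1.000e-02  2.000e-02  2.192e+01]
shift cm [ 57.82 -47.18  11.12]
```

Request:
apply_moves(rows=[[3.4,-2.78,0.65,0,0,-0.83],[6.8,-5.55,1.3,0,0,-1.66],[10.2,-8.33,1.96,0,0,-2.48],[13.6,-11.1,2.6,0,0,-3.31],[17,-13.9,3.3,0,0,-4.14],[20.4,-16.65,3.9,0,0,-4.97],[23.8,-19.4,4.6,0,0,-5.8],[27.2,-22.2,5.2,0,0,-6.62],[30.6,-25,5.9,0,0,-7.45],[34,-27.75,6.5,0,0,-8.28],[37.4,-30.5,7.2,0,0,-9.11],[40.8,-33.3,7.8,0,0,-9.94],[44.2,-36.1,8.5,0,0,-10.8],[47.6,-38.8,9.2,0,0,-11.6],[51,-41.6,9.8,0,0,-12.4],[54.4,-44.4,10.5,0,0,-13.2],[57.8,-47.2,11.1,0,0,-14.1],[57.82,-47.18,11.12,0,0,-14.08],[57.82,-47.18,11.12,0,0,-14.08],[57.82,-47.18,11.12,0,0,-14.08]], grip=1, squeeze=40)

```text
t: 2.15
tool_pos: [0.5975, 0.0112, 0.1198]
tool_rot: [-2.292, -2.147, -0.0]
contact_force: [0.2, -0.3, 0.9]
opening: 0.0003
```

```bash
python3 - <<'E'
from h import *
from station import ctrl
r=ctrl.get_image("wrist");cv2.imwrite("pics/w1.png",r["color"])
o=ctrl.get_obs();print(o["t"],o["tool_pos"],o["contact_force"],o["opening"])
for k,p in pads().items(): print(k,proj(r,np.r_[p,.0535]).round(1))
to(o,pads()[1,1],.056)
E
```

```text
2.2 [0.59748749 0.01095235 0.12007201] [ 0.64518045 -0.64528625  0.30900565] -0.0003395557562850736
(1, 1) [[255. 201.]]
(1, -1) [[255.  259.4]]
(-1, 1) [[152.8 200.9]]
(-1, -1) [[158.1 259.1]]
turn [-0.01 -0.02 -0.01]
turn [-2.000e-02  1.000e-02  3.599e+01]
shift cm [0.09 0.04 6.41]
```

View pics/w1.png

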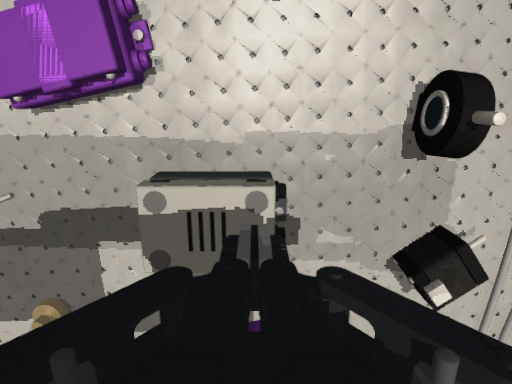

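The wrist view shows pads at (155,201), (256,202) and (158,259), which match my projections. Next I'll descend over the (+,+) pad.

Request:
apply_moves(rows=[[0.09,0.04,2,0,0,0],[0.09,0.04,4,0,0,0],[0.09,0.04,5.2,0,0,0],[0.09,0.04,6.0,0,0,0],[0.09,0.04,6.3,0,0,0],[0.09,0.04,6.4,0,0,0],[0.09,0.04,6.4,0,0,0]])

```text
t: 2.9
tool_pos: [0.5985, 0.0117, 0.0568]
tool_rot: [-2.293, -2.147, -0.002]
contact_force: [0.7, 0.6, 0.0]
opening: -0.0
```

```bash
python3 - <<'E'
from h import *
from station import ctrl
for n in("scene","wrist"):
    r=ctrl.get_image(n);a=r["color"]
    if n=="scene": a=cv2.resize(a[150:260,180:300],None,fx=5,fy=5,interpolation=cv2.INTER_CUBIC)
    cv2.imwrite(f"pics/{n}2.png",a)
o=ctrl.get_obs();print(o["t"],o["tool_pos"],o["contact_force"])
to(o,pads()[1,1],.053)
E
```

```text
3.0 [0.5985543  0.0118493  0.05696397] [-0.24751093  0.22223209 -0.30123359]
turn [ 0.01 -0.01 -0.01]
turn [-2.000e-02 -2.000e-02  3.599e+01]
shift cm [ 0.   -0.06  0.4 ]
```

View pics/scene2.png

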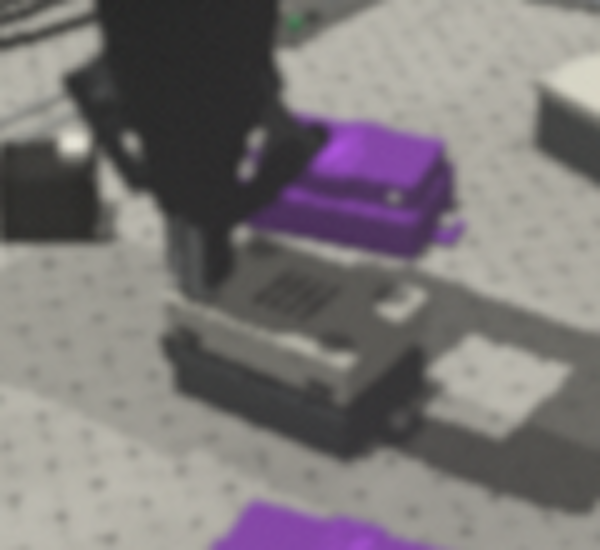

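View pics/wrist2.png

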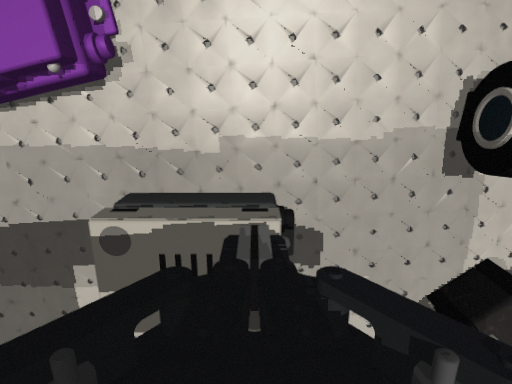

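The fingers stand just above the far-left pad, with no contact yet. Now I'll press in small steps.

Request:
apply_moves(rows=[[0,-0.05,0.2,0,0,0],[0,-0.05,0.3,0,0,0],[0,-0.05,0.4,0,0,0],[0,-0.05,0.5,0,0,0],[0,-0.05,0.5,0,0,0]])

```text
t: 3.5
tool_pos: [0.5985, 0.0122, 0.0525]
tool_rot: [2.293, 2.147, 0.004]
contact_force: [-0.3, 1.8, 2.6]
opening: 0.0003
```

Request:
apply_moves(rows=[[0,-0.05,0.1,0,0,0],[0,-0.05,0.2,0,0,0],[0,-0.05,0.3,0,0,0],[0,-0.05,0.3,0,0,0]])

```text
t: 3.9
tool_pos: [0.5987, 0.0123, 0.0499]
tool_rot: [2.292, 2.146, 0.006]
contact_force: [1.9, 1.9, 2.2]
opening: 0.0003
```

Request:
apply_moves(rows=[[0,-0.05,0.1,0,0,0],[0,-0.05,0.2,0,0,0],[0,-0.05,0.25,0,0,0],[0,-0.05,0.25,0,0,0]])

```text
t: 4.3
tool_pos: [0.5986, 0.0122, 0.0478]
tool_rot: [2.292, 2.146, 0.007]
contact_force: [0.1, 1.5, 4.8]
opening: 0.0001
```

Request:
apply_moves(rows=[[0,-0.05,0.1,0,0,0],[0,-0.05,0.2,0,0,0],[0,-0.05,0.2,0,0,0]])

```text
t: 4.6
tool_pos: [0.5987, 0.0122, 0.0476]
tool_rot: [2.291, 2.146, 0.008]
contact_force: [-1.5, 2.2, 11.1]
opening: 0.0001
```

```bash
python3 - <<'E'
from h import *
from station import ctrl
for n in("scene",):
    r=ctrl.get_image(n);a=r["color"]
    if n=="scene": a=cv2.resize(a[150:260,180:300],None,fx=5,fy=5,interpolation=cv2.INTER_CUBIC)
    cv2.imwrite(f"pics/{n}3.png",a)
o=ctrl.get_obs();print(o["t"],o["tool_pos"],o["contact_force"])
to(o,pads()[1,1],.0455)
E
```

```text
4.65 [0.5987114  0.01226224 0.04756109] [-1.73256835  2.08048947 11.03973492]
turn [ 0.06 -0.02 -0.01]
turn [-3.000e-02 -9.000e-02  3.599e+01]
shift cm [-0.04 -0.07  0.21]
```

View pics/scene3.png

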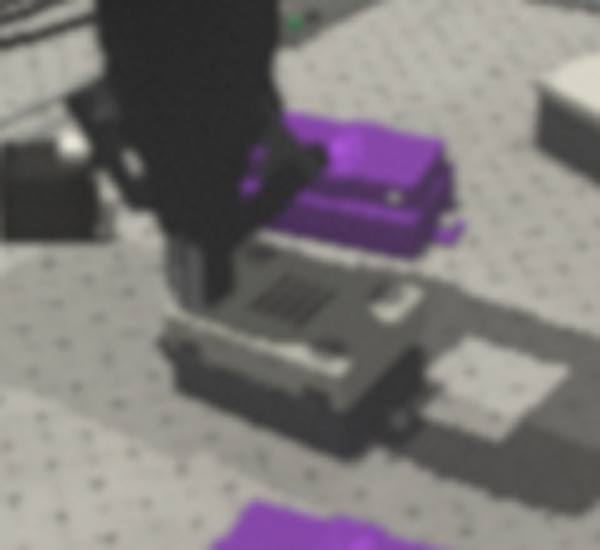

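Request:
apply_moves(rows=[[-0.04,-0.07,0.2,0,0,0],[-0.04,-0.07,0.3,0,0,0],[-0.04,-0.07,0.3,0,0,0]])

```text
t: 4.95
tool_pos: [0.5988, 0.0115, 0.047]
tool_rot: [2.29, 2.145, 0.008]
contact_force: [-3.8, 0.9, 15.2]
opening: 0.0
```

Request:
apply_moves(rows=[[-0.04,0,0.3,0,0,0],[-0.04,0,0.36,0,0,0],[-0.04,0,0.36,0,0,0],[-0.04,0,0.36,0,0,0]])

```text
t: 5.35
tool_pos: [0.599, 0.0114, 0.0469]
tool_rot: [2.291, 2.146, 0.006]
contact_force: [-8.3, 3.2, 21.5]
opening: -0.0002
```

Request:
apply_moves(rows=[[0,0,-0.5,0,0,0],[0,0,-2,0,0,0],[0,0,-5,0,0,0],[0,0,-9,0,0,0],[0,4,-12,0,0,0],[0,8,-12,0,0,0],[0,12,-12,0,0,0],[0,12,-12,0,0,0]])

```text
t: 6.15
tool_pos: [0.7205, 0.0024, 0.1653]
tool_rot: [2.292, 2.146, 0.004]
contact_force: [-0.6, -0.6, -0.3]
opening: -0.0002
```

```bash
cat > look.py <<'E'
from h import *
from station import ctrl
import sys,pickle
k=sys.argv[1]; d={}
for n,(a,b,c,e) in dict(scene=(180,255,195,285),top=(155,230,215,295)).items():
    r=ctrl.get_image(n);d[n]=r
    cv2.imwrite(f"pics/{n}{k}.png",cv2.resize(r["color"][a:b,c:e],None,fx=7,fy=7,interpolation=cv2.INTER_CUBIC))
pickle.dump(d,open(f"d{k}.pkl","wb"))
o=ctrl.get_obs();print(o["t"],o["tool_pos"],o["contact_force"])
E
python3 look.py 4
```

```text
6.25 [0.71767265 0.0030937  0.16577932] [-0.60377157  0.57226915 -0.84394661]
```

View pics/scene4.png

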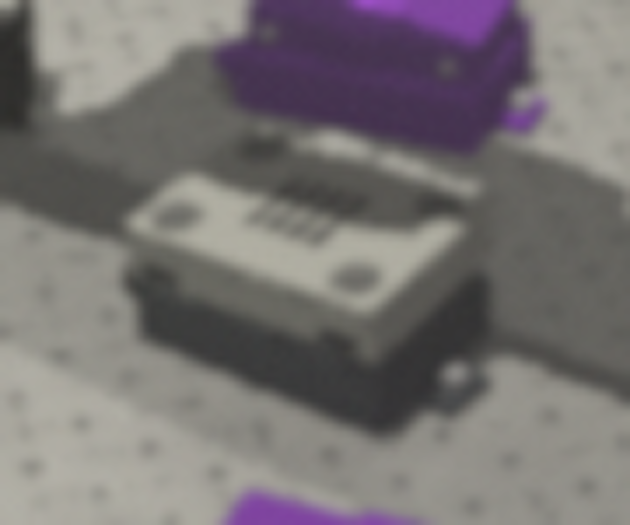

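View pics/top4.png

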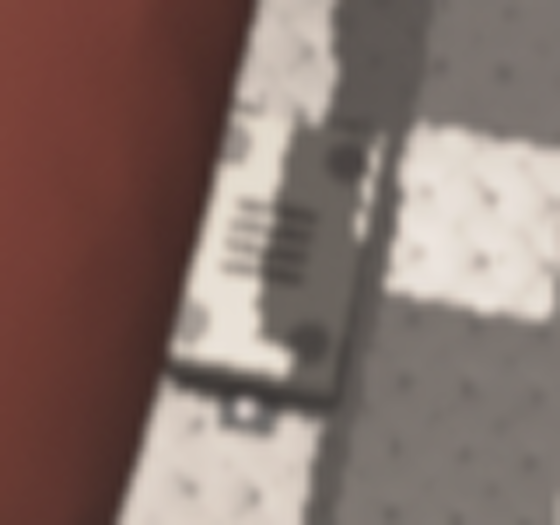

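The zoomed scene view shows pads at (178,215), (356,277), (264,145) and about (438,205). In the zoomed top view they are at (237,145), (192,322), (346,161) and (309,342). I'll triangulate the heights.

```bash
cat >> h.py <<'E'
def tri(d,S,T):
    """zoom 7 crops; returns 3D + gap"""
    f=lambda z,off:(np.array(z,float)+.5)/7-.5+np.array(off)
    c1,d1=ray(d["scene"],f(S,(195,180)));c2,d2=ray(d["top"],f(T,(215,155)))
    for a,b in zip(d1,d2):
        m=np.c_[a,-b];s=np.linalg.lstsq(m,c2-c1,rcond=None)[0]
        p,q=c1+s[0]*a,c2+s[1]*b; print(((p+q)/2*1000).round(1),(np.linalg.norm(p-q)*1000).round(2))
E
python3 - <<'E'
from h import *
import pickle
d=pickle.load(open("d4.pkl","rb"))
tri(d,[[178,215],[356,277],[264,145],[438,205]],[[237,145],[192,322],[346,161],[309,342]])
d=pickle.load(open("d0.pkl","rb"))
g=lambda z,o,p:((np.array(z,float)+.5)/8-.5+np.array(o)-np.array(p)+.5)*7-.5
tri(d,g([[126,148],[336,230],[223,76],[427,151]],(205,190),(195,180)),g([[223,120],[181,331],[359,143],[320,354]],(220,160),(215,155)))
E
```

```text
[599.2  10.1  45.9] 1.46
[529.9  17.5  51.2] 0.62
[594.8 -30.9  51.1] 1.35
[526.4 -25.3  53.7] 0.43
[597.8  11.9  53.6] 0.34
[528.2  16.6  53.5] 0.22
[594.8 -32.   53.8] 0.92
[525.6 -27.5  53.7] 0.42
```

The first corner is home at about 46 mm; the others are still up. Next is the (+x,−y) pad.

```bash
python3 - <<'E'
from h import *
from station import ctrl
o=ctrl.get_obs()
to(o,pads()[1,-1],.056)
E
```

```text
turn [ 0.01 -0.01 -0.01]
turn [-2.000e-02 -2.000e-02  3.599e+01]
shift cm [ -4.32 -12.01  10.96]
```

Request:
apply_moves(rows=[[-1.4,-4,2,0,0,0],[-2.9,-8,4,0,0,0],[-4.3,-12,6,0,0,0],[-4.3,-12,8.5,0,0,0],[-4.3,-12,10,0,0,0],[-4.3,-12,10.8,0,0,0],[-4.3,-12,11,0,0,0],[-4.3,-12,11,0,0,0],[-4.3,-12,11,0,0,0]])

```text
t: 7.15
tool_pos: [0.5967, -0.0319, 0.057]
tool_rot: [2.291, 2.146, 0.005]
contact_force: [-0.0, 0.3, -0.1]
opening: 0.0002
```

```bash
python3 - <<'E'
from h import *
from station import ctrl
o=ctrl.get_obs();print(o["contact_force"],o["tool_pos"])
to(o,pads()[1,-1],.046)
E
```

```text
[-0.01744583  0.2638791  -0.12655823] [ 0.59671223 -0.03190351  0.0569906 ]
turn [ 0.04 -0.01 -0.01]
turn [-1.000e-02 -6.000e-02  3.599e+01]
shift cm [-0.02 -0.16  1.1 ]
```

Request:
apply_moves(rows=[[-0.02,-0.2,0.3,0,0,0],[-0.02,-0.2,0.5,0,0,0],[-0.02,-0.2,0.7,0,0,0],[-0.02,-0.2,0.9,0,0,0],[-0.02,-0.2,1.05,0,0,0],[-0.02,-0.2,1.1,0,0,0],[-0.02,-0.2,1.15,0,0,0],[-0.02,-0.2,1.15,0,0,0]])

```text
t: 7.95
tool_pos: [0.5955, -0.033, 0.0475]
tool_rot: [2.289, 2.145, 0.003]
contact_force: [-2.8, -2.9, 8.7]
opening: 0.0001
```

Request:
apply_moves(rows=[[0.05,0,0.2,0,0,0],[0.05,0,0.3,0,0,0],[0.05,0,0.36,0,0,0],[0.05,0,0.36,0,0,0],[0.05,0,0.36,0,0,0]])

```text
t: 8.45
tool_pos: [0.5958, -0.0331, 0.0472]
tool_rot: [2.289, 2.146, 0.001]
contact_force: [-9.4, -0.4, 17.3]
opening: 0.0002
```

Request:
apply_moves(rows=[[0.05,0,0.4,0,0,0],[0.05,0,0.42,0,0,0],[0.05,0,0.42,0,0,0],[0.05,0,0.42,0,0,0]])

```text
t: 8.85
tool_pos: [0.5959, -0.0332, 0.0471]
tool_rot: [2.289, 2.147, -0.003]
contact_force: [-12.2, -0.6, 23.6]
opening: 0.0003
```

Request:
apply_moves(rows=[[0,0,-0.5,0,0,0],[0,0,-2,0,0,0],[0,0,-5,0,0,0],[0,0,-9,0,0,0],[0,4,-12,0,0,0],[0,8,-12,0,0,0],[0,12,-12,0,0,0],[0,12,-12,0,0,0]])

```text
t: 9.65
tool_pos: [0.7186, -0.0408, 0.166]
tool_rot: [2.289, 2.147, -0.002]
contact_force: [-0.6, -0.0, -0.7]
opening: 0.0004
```

```bash
python3 look.py 5; python3 - <<'E'
from h import *
from station import ctrl
o=ctrl.get_obs()
to(o,pads()[-1,-1],.058)
E
```

```text
9.75 [ 0.71557332 -0.0403284   0.16629321] [-0.13496649 -0.32623978  0.4798103 ]
turn [-0.01  0.04  0.  ]
turn [-6.0e-02 -1.0e-02 -3.6e+01]
shift cm [  0.1  -19.07  10.84]
```

View pics/scene5.png

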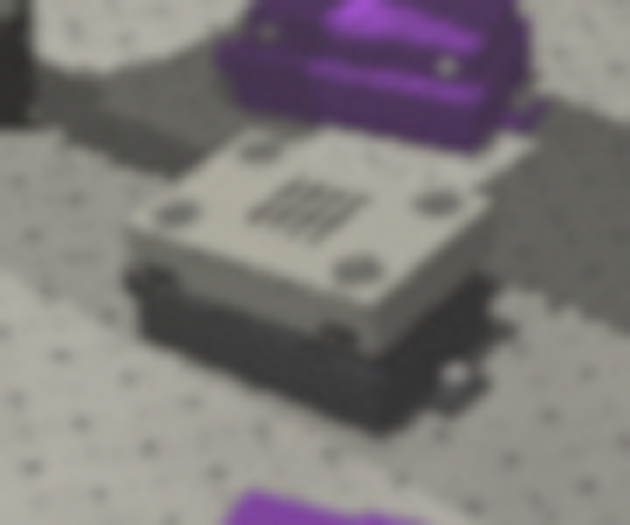

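View pics/top5.png

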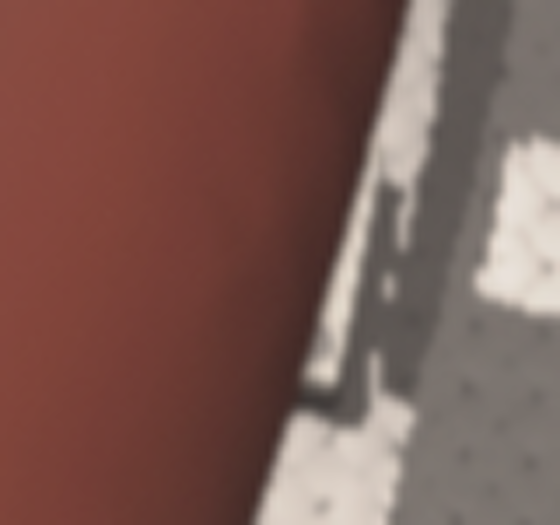

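In the scene view the pads are now at (178,213), (262,150), (436,203) and (357,269). The top view is hidden by the arm. I'll estimate heights from the scene rays at the known pad positions.

```bash
cat >> h.py <<'E'
def hz(d,S,keys=((1,1),(1,-1),(-1,-1),(-1,1))):
    f=lambda z,off:(np.array(z,float)+.5)/7-.5+np.array(off)
    c,D=ray(d["scene"],f(S,(195,180)))
    for k,a in zip(keys,D):
        p=pads()[k]
        s=((p-c[:2])@a[:2])/(a[:2]@a[:2]); q=c+s*a; print(k,(q[2]*1000).round(1),"lateral mm",(np.linalg.norm(q[:2]-p)*1000).round(1))
E
python3 - <<'E'
from h import *
import pickle
hz(pickle.load(open("d5.pkl","rb")),[[178,213],[262,150],[436,203],[357,269]])
E
```

```text
(1, 1) 48.4 lateral mm 0.6
(1, -1) 48.3 lateral mm 0.4
(-1, -1) 53.4 lateral mm 2.5
(-1, 1) 54.2 lateral mm 2.1
```

Request:
apply_moves(rows=[[0.1,-4,0,0,0,0],[0.1,-8.5,0,0,0,0],[0.1,-13,1.5,0,0,0],[0.1,-17,4,0,0,0],[0.1,-19,7,0,0,0],[0.1,-19.1,9,0,0,0],[0.1,-19.1,10,0,0,0],[0.1,-19.1,10.3,0,0,0],[0.1,-19.1,10.3,0,0,0],[0.1,-19.1,10.3,0,0,0]])

```text
t: 10.75
tool_pos: [0.5263, -0.0276, 0.0649]
tool_rot: [2.289, 2.146, -0.002]
contact_force: [-0.5, 0.7, 0.7]
opening: -0.0001
```

```bash
python3 - <<'E'
from h import *
from station import ctrl
o=ctrl.get_obs();print(o["contact_force"],o["tool_pos"])
to(o,pads()[-1,-1],.046)
E
```

```text
[-0.46024958  0.70331692  0.74033087] [ 0.52629651 -0.02764709  0.06492715]
turn [0.02 0.04 0.01]
turn [-7.000e-02  3.000e-02 -3.599e+01]
shift cm [ 0.02 -0.11  1.89]
```

Request:
apply_moves(rows=[[0,-0.1,0.4,0,0,0],[0,-0.1,0.7,0,0,0],[0,-0.1,0.9,0,0,0],[0,-0.1,1.1,0,0,0],[0,-0.1,1.3,0,0,0],[0,-0.1,1.5,0,0,0],[0,-0.1,1.6,0,0,0],[0,-0.1,1.6,0,0,0]])

```text
t: 11.55
tool_pos: [0.5253, -0.0276, 0.0487]
tool_rot: [2.289, 2.146, -0.002]
contact_force: [0.8, 0.1, 0.0]
opening: -0.0002
```

Request:
apply_moves(rows=[[0,0,0.1,0,0,0],[0,0,0.2,0,0,0],[0,0,0.3,0,0,0],[0,0,0.3,0,0,0]])

```text
t: 11.95
tool_pos: [0.5253, -0.0276, 0.0461]
tool_rot: [2.289, 2.147, -0.002]
contact_force: [-2.9, -0.1, 4.8]
opening: -0.0002
```

```bash
python3 look.py 6
```

```text
12.05 [ 0.5252913  -0.02755114  0.04605634] [-1.87972483  0.5293169   4.94334802]
```

View pics/scene6.png

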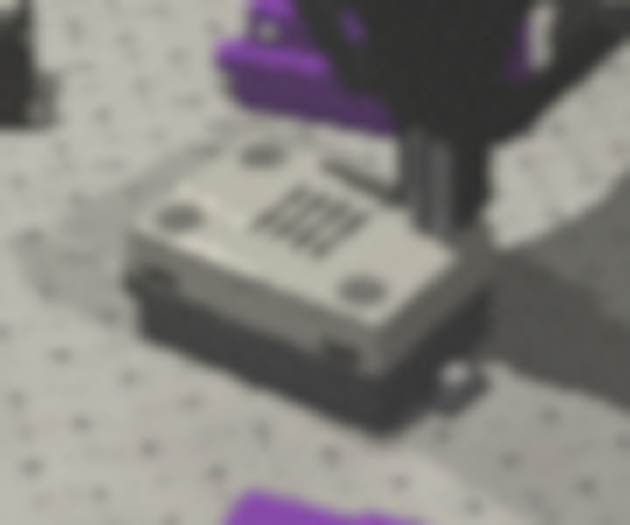

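The cover looks nearly level now, with the near-left pad at zoom (362,289). I'll keep pressing to about 20 N.

Request:
apply_moves(rows=[[0,0,0.2,0,0,0],[0,0,0.3,0,0,0],[0,0,0.35,0,0,0],[0,0,0.35,0,0,0]])

```text
t: 12.45
tool_pos: [0.5254, -0.0276, 0.0459]
tool_rot: [2.29, 2.148, -0.005]
contact_force: [-13.0, 1.2, 23.8]
opening: -0.0
```

Request:
apply_moves(rows=[[0,0,-0.5,0,0,0],[0,0,-1.5,0,0,0],[0,0,-2.5,0,0,0],[2,0,-2.5,0,0,0],[4.4,0,-2.5,0,0,0],[4.4,0,-2.5,0,0,0],[4.4,0,-2,0,0,0],[4.4,0,-2,0,0,0]])

```text
t: 13.25
tool_pos: [0.5276, 0.0159, 0.0648]
tool_rot: [2.291, 2.148, -0.007]
contact_force: [0.3, 0.2, -0.4]
opening: 0.0001
```

```bash
python3 - <<'E'
from h import *
from station import ctrl
o=ctrl.get_obs();print(o["contact_force"],o["tool_pos"])
to(o,pads()[-1,1],.046)
E
```

```text
[ 0.32829082  0.22793809 -0.3952421 ] [0.52759557 0.01592892 0.06484297]
turn [-0.02  0.04  0.01]
turn [ -0.07  -0.04 -35.99]
shift cm [0.06 0.05 1.88]
```

Request:
apply_moves(rows=[[0.05,0.05,0.4,0,0,0],[0.05,0.05,0.7,0,0,0],[0.05,0.05,1.0,0,0,0],[0.05,0.05,1.2,0,0,0],[0.05,0.05,1.4,0,0,0],[0.05,0.05,1.6,0,0,0],[0.05,0.05,1.8,0,0,0],[0.05,0.05,1.9,0,0,0],[0.05,0.05,1.9,0,0,0]])

```text
t: 14.15
tool_pos: [0.5282, 0.0163, 0.046]
tool_rot: [2.291, 2.148, -0.007]
contact_force: [-0.9, 0.5, 1.4]
opening: -0.0002
```

Request:
apply_moves(rows=[[0,0,0.15,0,0,0],[0,0,0.3,0,0,0],[0,0,0.35,0,0,0],[0,0,0.35,0,0,0]])

```text
t: 14.55
tool_pos: [0.5283, 0.0163, 0.0459]
tool_rot: [-2.291, -2.149, 0.009]
contact_force: [-12.1, 0.9, 21.9]
opening: -0.0004
```

Request:
apply_moves(rows=[[0,0,-0.5,0,0,0],[0,0,-2,0,0,0],[0,0,-5,0,0,0],[0,0,-9,0,0,0],[-4,0,-12,0,0,0],[-8,0,-14,0,0,0],[-12,0,-15,0,0,0],[-16,0,-15,0,0,0],[-20,0,-15,0,0,0],[-24,0,-15,0,0,0],[-28,0,-15,0,0,0],[-28,0,-15,0,0,0]])

```text
t: 15.75
tool_pos: [0.5107, -0.2667, 0.1978]
tool_rot: [2.295, 2.143, -0.01]
contact_force: [0.9, -0.1, -0.3]
opening: 0.0003
```

```bash
python3 look.py 7
```

```text
15.85 [ 0.51102514 -0.26307728  0.19730593] [-0.42129418  0.61637248  0.21929273]
```

View pics/scene7.png

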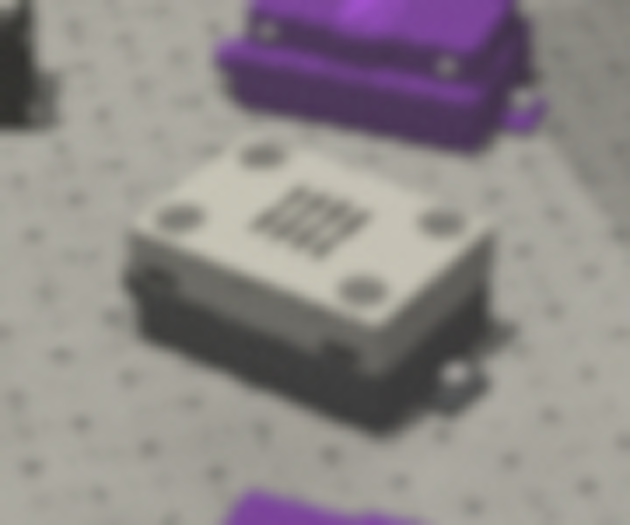

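View pics/top7.png

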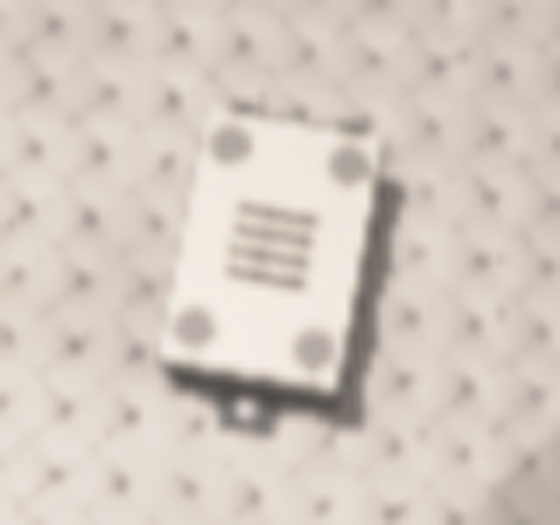

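The zoomed scene view shows pads at (181,218), (263,155), (442,222) and (362,290). In the zoomed top view they are at (231,145), (349,165), (315,349) and (194,327).

```bash
python3 - <<'E'
from h import *
import pickle
d=pickle.load(open("d7.pkl","rb"))
S=[[181,218],[263,155],[442,222],[362,290]]
tri(d,S,[[231,145],[349,165],[315,349],[194,327]])
hz(d,S)
print(((proj(d["scene"],[np.r_[pads()[k],.046] for k in((1,1),(1,-1),(-1,-1),(-1,1))])-[195,180]+.5)*7-.5).round(0))
E
```

```text
[597.9  11.9  46.5] 0.37
[595.3 -31.8  46.4] 0.23
[525.8 -27.4  46.2] 0.03
[528.8  16.8  46.5] 0.22
(1, 1) 46.4 lateral mm 0.2
(1, -1) 46.4 lateral mm 0.2
(-1, -1) 46.3 lateral mm 0.5
(-1, 1) 46.5 lateral mm 0.7
[[180. 219.]
 [264. 156.]
 [444. 223.]
 [364. 291.]]
```

All four pads measure 46.2–46.5 mm, which is home within error. The far two read about 47 while I pressed them, with the cover still tilted, so I'll re-press both now that it is level.

```bash
python3 - <<'E'
from h import *
from station import ctrl
o=ctrl.get_obs()
to(o,pads()[1,-1],.05)
E
```

```text
turn [-0.04  0.04 -0.01]
turn [ 0.07  0.07 35.99]
shift cm [23.66  6.93 14.62]
```

Request:
apply_moves(rows=[[4,1.2,0.5,0,0,0],[8,2.4,2,0,0,0],[12,3.6,4,0,0,0],[16,4.7,6,0,0,0],[20,5.9,8,0,0,0],[23.7,6.9,10,0,0,0],[23.7,6.9,12,0,0,0],[23.7,6.9,13.5,0,0,0],[23.7,6.9,14.2,0,0,0],[23.7,6.9,14.2,0,0,0]])

```text
t: 16.85
tool_pos: [0.5938, -0.0315, 0.0532]
tool_rot: [-2.292, -2.146, 0.01]
contact_force: [0.3, -0.3, -0.3]
opening: -0.0001
```

```bash
python3 - <<'E'
from h import *
from station import ctrl
o=ctrl.get_obs();print(o["tool_pos"])
to(o,pads()[1,-1],.046)
E
```

```text
[ 0.59382003 -0.03151939  0.05320175]
turn [-0.07  0.04 -0.01]
turn [ 0.06  0.1  35.99]
shift cm [-0.04  0.14  0.72]
```

Request:
apply_moves(rows=[[-0.05,0.15,0.3,0,0,0],[-0.05,0.15,0.6,0,0,0],[-0.05,0.15,0.75,0,0,0],[-0.05,0.15,0.85,0,0,0],[-0.05,0.15,0.95,0,0,0],[-0.05,0.15,0.95,0,0,0]])

```text
t: 17.45
tool_pos: [0.5957, -0.0327, 0.046]
tool_rot: [-2.292, -2.146, 0.011]
contact_force: [-6.2, -0.0, 10.1]
opening: 0.0002
```

Request:
apply_moves(rows=[[0,0,0.2,0,0,0],[0,0,0.32,0,0,0],[0,0,0.32,0,0,0],[0,0,-1.5,0,0,0],[2,0,-2,0,0,0],[4.4,0,-2,0,0,0],[4.4,0,-1,0,0,0],[4.4,0,-0.5,0,0,0],[4.4,0,-0.5,0,0,0]])

```text
t: 18.35
tool_pos: [0.5973, 0.0107, 0.049]
tool_rot: [-2.291, -2.144, 0.014]
contact_force: [0.8, 0.2, -0.8]
opening: -0.0002
```

```bash
python3 - <<'E'
from h import *
from station import ctrl
o=ctrl.get_obs();print(o["tool_pos"])
to(o,pads()[1,1],.046)
E
```

```text
[0.59731815 0.01070664 0.04897054]
turn [-0.1   0.05 -0.02]
turn [ 0.08  0.16 35.98]
shift cm [0.12 0.06 0.3 ]
```

Request:
apply_moves(rows=[[0.1,0.05,0.2,0,0,0],[0.1,0.05,0.35,0,0,0],[0.1,0.05,0.5,0,0,0],[0.1,0.05,0.55,0,0,0],[0.1,0.05,0.55,0,0,0]])

```text
t: 18.85
tool_pos: [0.598, 0.011, 0.046]
tool_rot: [-2.291, -2.143, 0.016]
contact_force: [-8.2, -0.2, 13.3]
opening: -0.0005
```

Request:
apply_moves(rows=[[0,0,0.25,0,0,0],[0,0,0.3,0,0,0],[0,0,0.3,0,0,0],[0,0,-1.5,0,0,0],[0,0,-5,0,0,0],[0,0,-9,0,0,0],[-4,0,-12,0,0,0],[-8,0,-14,0,0,0],[-12,0,-15,0,0,0],[-16,0,-15,0,0,0],[-20,0,-15,0,0,0],[-24,0,-15,0,0,0],[-28,0,-15,0,0,0],[-31,0,-15,0,0,0],[-31,0,-15,0,0,0],[-31,0,-15,0,0,0]])

```text
t: 20.45
tool_pos: [0.5784, -0.2984, 0.1972]
tool_rot: [-2.293, -2.141, 0.016]
contact_force: [0.6, -0.3, 0.7]
opening: 0.0
```

```bash
python3 look.py 8; python3 - <<'E'
import cv2
a=cv2.imread("pics/scene8.png");b=cv2.imread("pics/scene7.png")
print(cv2.phaseCorrelate(a[100:340,120:500,1].astype(float),b[100:340,120:500,1].astype(float)))
E
```

```text
20.55 [ 0.57878355 -0.29698494  0.19727928] [-0.74579858  0.1061709   0.60049427]
((0.01623173699104541, -0.00071616080920478), 0.7623895466515195)
```

View pics/scene8.png

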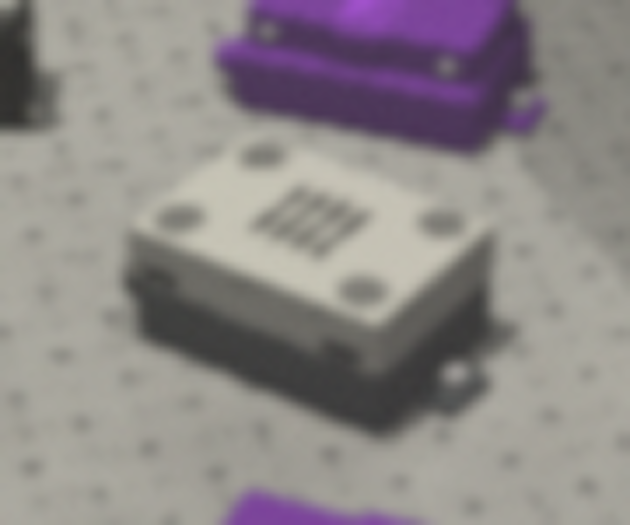

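View pics/top8.png

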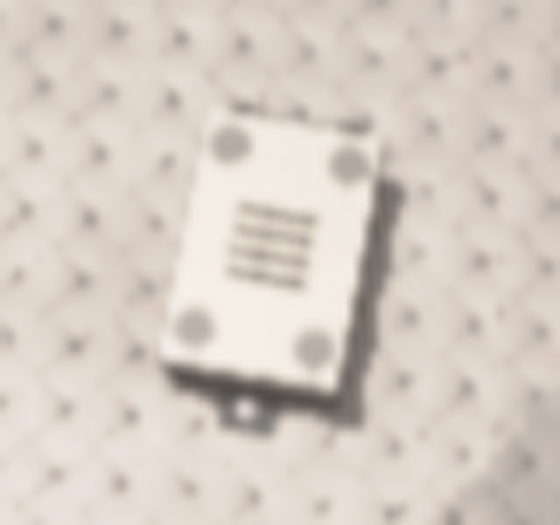

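The picture is unchanged: pads at the same pixels, cover level and flush, and the arm clear. Handing in.

```bash
python3 -c "
from station import ctrl
print(ctrl.finish_job())"
```

```text
the job is handed in; nothing more can be done
None
```

The cover is down and level on the box. I pressed the four thumb pads one after another with the shut fingers, going round the box. I then re-pressed the two far pads as a check and handed the job in at about 20.6 s with the arm clear.

- **Pad heights:** after all four presses the pads triangulated to 46.2–46.5 mm against 46 mm at home. They started at 53.5–53.8 mm by the same method. The last picture, taken after the re-press, showed no change.
- **Finger check:** the fingers stopped at 45.9–46.0 mm on every corner once the cover was level. No cover rose back.
- **Readings that differed:** the two far corners read about 47 mm on their first press, because the cover was still tilted. That is why I re-pressed them.
- **Force:** the last downward reading at each corner was 22–24 N, slightly over the 15–20 N you gave. Up to 13 N of sideways force came with it. No other reading came near the limits you set.
- **Not confirmed:** I did not see the clips snap directly. That they are in is inferred from the heights.

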